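Find the hidden notch of a cam-lock canister by feel and take off its lid

ROBOT

A 7-joint arm with a two-finger parallel gripper is mounted at the origin on a cart in front of the work surface, level with it; the furniture and walls round the work are solid. World frame = base frame: x ahead of the robot, y to its left, z up, the work surface at z = 0. Lengths are in m, angles in rad, forces in N, time in s.
With the tool pointing down it reaches from about 0.425 to 1.025 m from the base axis. Payload 3.6 kg.
Tool frame: the origin (TCP) lies between the finger pads; the fingertips stand robot.tip_extent ahead of it and the grasp point (between the pads) lies 2 mm behind it (robot.tip_extent is the distance from the TCP to the fingertips, in m); z points along the fingers, y is the line along which they close (so a half turn about z gives the same grasp; the last joint's range is limited). The gripper opens to 85 mm and grips with 20 to 120 N. Pads are 22 mm wide; open, the fingers measure 114 mm over their backs; the gripper's body (76 mm by 85 mm) begins 54 mm behind the grasp point. The pads swing forward as they close: fully open they stand 13 mm farther back than shut.
Start: joints at [1.183, 0.591, 0.048, 1.609, -0.033, 0.943, -0.034], TCP at [0.21, -0.694, 0.248] pointing down, gripper open.
Joint ranges: [-2.69, 2.69], [-0.47, 2.24], [-1.27, 1.36], [0.19, 2.51], [-1.53, 4.68], [0.08, 2.07], [-3.09, 3.09]. Speed limits (rad/s): [2.57, 2.57, 3.14, 3.14, 3.14, 3.14, 3.14].

INTERFACE

Orientations are given as [roll, pitch, yaw] about the fixed x, y, z axes, in that order (R = Rz(yaw) Ry(pitch) Rx(roll)).
In Python, from bench import get_state, camera, job, robot gives the robot as it stands. The module is installed in compiled form; this text tells all that it offers.
- The arm moves only by the shell command python3 -m crank 'ROWS' [FORCE]. ROWS is JSON, a list of rows, each a list of 7 numbers: the shift along the tool's x, y, z in cm, then the turn, a rotation vector about the tool's x, y, z in rad, then the gripper's target within -1 to 1 (shut at 1, half-way at 0, fully open at -1). A call has 1 to 8 rows; each row is the pose to reach, as a shift and turn from the pose commanded when the call began, along the tool's axes at that moment; what a row does not reach only later rows make up. A row lasts 1/10 s, in which the tool goes at most 50 mm and 8.59 degrees, less where a joint would pass 70% of its speed; a pose out of reach is approached as far as the arm can. A call with a gripper value outside its range is refused whole. The fingers move at their own pace and stop on an object; FORCE is the grip in N (left out, the last holds). Time passes only in rows, so rows that repeat a pose let the fingers close. It gives the time, the measured TCP pose, the force, the opening and the grip force at its end, in the units of the state.
- get_state(): the state, without advancing time (a new reading comes with each control period).
- camera(name): name is "scene" or "top" or "wrist"; returns a dict with "img" (420x560x3 uint8, red, green, blue), "camera_matrix" (3x3 intrinsics, pixels), "k1" (the pictures are not rectified: a ray, as slopes to the right and down, at radius r is drawn at 1 + k1 r^2 times it, then the intrinsics apply), "R" (3x3) and "t" (3): a world point X has camera coordinates R X + t. Camera axes: x right, y down, z forward; pixel columns grow to the right and rows downward; lengths in m; the calibration is good to about 2 mm. A picture is of the moment at which its call begins. There is no depth.
- job.hand_in(): hands the job in; it is judged then, once.
The state is a dict: "t": time; "joint_positions": joint angles; "joint_velocities": joint speeds; "joint_efforts": joint torques, N m; "eef_pos": TCP position; "tool_rot": TCP orientation; "ft_force": force on the tool from outside, world axes, zero at the start; "ft_torque": the same for the moment, N m; "gripper_width": opening from 0.0 (shut) to 1.0 (fully open); "grip_force": force on a finger pad.
Only numpy, scipy, OpenCV 4.12 (cv2) and the standard library are available. Lean on these libraries where they do the work, as an engineer would, in place of code of your own. Each camera call takes 0.05 s, during which the arm holds its last target. There are 200 camera calls.

TASK

Open the sample canister: turn the knob of its lid slowly, either way, until you feel the drag give way at the hidden notches, stop there and lift the lid straight out. Then stand the lid upright in the open glass dish, and do not force the lock, drop the lid or disturb the glassware round about.

Things in the scene. Friction and masses are not known exactly. Their poses are not given: they have to be found in the camera images.
- canister: round aluminium canister, 96 mm across, rim 88 mm above the bench, on a square dark steel foot plate 130x130x8 mm, fixed. Origin: centre of the plate's underside, on the canister's axis; z up. A keeper ring hidden under the rim has three equal slots 120 degrees apart, at an angle that cannot be seen and is unrelated to this yaw. The lid's three pins lie below the ring and rise only through the slots
- canister_axis (a point): centre of the canister's rim, 88 mm above its origin. A sprung pusher below presses the lid up with about 16 N, so its pins rub on the ring: turning takes 0.15 to 0.4 N m, the more the harder one pulls. At the slots the drag gives way and the lid is free to rise (2 mm by itself); turned farther, the pins climb out again over a bump of 0.5 N m or more. Turns without end both ways; pull under 25 N
- slot_level (a point): point on the canister's axis at the underside of the hidden ring, 74 mm above the bench (ring 8 mm thick). Slots are 15 mm wide, with slopes over 4 mm at each side of the underside: the drag stays low over about 0.4 rad, and the pins pass within about 0.1 rad of its middle. From the start, the next slots lie 0.4 to 1.7 rad away in either direction; the angle is unknown
- lid_knob (a point): centre of the knob to grip, on the lid's axis (z: lid's up axis): a round ribbed black knob 45 mm across, 36 mm high, its top 16 mm above this point. The aluminium flange below it, 92 mm across, 6 mm thick, has its top 21 mm below this point and hides rim and slots. In the locked canister this point is 118 mm above the bench
- lid: the loose lid, 72 mm high, 0.35 kg give or take a quarter. Origin: centre of the flat underside of its steel stub (46 mm across, 29 mm long) on which it stands, 56 mm below lid_knob; z its up axis. Three radial pins 8 mm thick, 120 degrees apart, one along x, axes 8 mm above the underside, tips 39 mm from the axis. It must rise 35 mm to be clear of the canister
- dish: loose open round glass dish, 118 mm across and 20 mm high, floor 2 mm thick, wall about 2 mm; 0.15 kg. Origin: centre of its underside, z up. The lid fits in it with about 15 mm to spare all round; its flange then stands above the dish's wall.
- amber_bottle: bystander: amber glass-stoppered bottle, 52 mm across, 99 mm high; origin at the centre of its underside; loose
- clear_bottle: bystander: clear glass-stoppered bottle, 48 mm across, 92 mm high; origin at the centre of its underside; loose
- cylinder: bystander: tall glass measuring cylinder on a round foot, 56 mm across, 172 mm high; origin at the centre of its underside; loose
There are look-alikes about, which are no part of the job. Leave any red look-alike of the lid alone.

How it is judged:
By the outcome, as a careful person would: the job done as asked, in the order asked, and still so for the second after the job is handed in, with the robot touching nothing.
It also fails if it takes over 72 s, if anything falls off the work surface, if the arm or the gripper's body presses on something with over 40 N, if the wrist force passes 120 N, or if a joint passes its speed limit or range.

## Working session

There is one attempt and no reset: what is moved stays moved. The work goes in short steps, Python scripts to look and compute and a shell command to move; the robot and the scene stay as the last step left them, time stands still between calls to the robot, and variables do not carry over. Pictures are saved under pics/ and viewed, at most 10 in all, crops included, and the job is handed in when it is done.

```bash
mkdir -p pics
cat > h.py <<'E'
import numpy as np, cv2
from bench import get_state, camera, job, robot
def ray(c,u,v):
    K=np.array(c["camera_matrix"]);R=np.array(c["R"]);t=np.array(c["t"])
    d=np.array([(u-K[0,2])/K[0,0],(v-K[1,2])/K[1,1]]);s=d.copy()
    for _ in range(20): s=d/(1+c["k1"]*(s@s))
    return -R.T@t, R.T@np.array([s[0],s[1],1.])
def onz(c,u,v,z):
    o,d=ray(c,u,v); return o+d*(z-o[2])/d[2]
def proj(c,X):
    p=np.array(c["R"])@np.array(X)+np.array(c["t"]);s=p[:2]/p[2];s=s*(1+c["k1"]*(s@s))
    K=np.array(c["camera_matrix"]);return K[0,0]*s[0]+K[0,2],K[1,1]*s[1]+K[1,2]
E
python3 - <<'E'
from h import *
s=get_state()
print({k:np.round(v,3) for k,v in s.items()}, robot.tip_extent)
for n in("scene","top"):
    c=camera(n); cv2.imwrite(f"pics/{n}0.png",cv2.cvtColor(c["img"],cv2.COLOR_RGB2BGR)); print(n,np.round(-np.array(c["R"]).T@np.array(c["t"]),3))
E
```

```text
{'t': np.float64(0.0), 'joint_positions': array([ 1.183,  0.592,  0.048,  1.61 , -0.033,  0.943, -0.034]), 'joint_velocities': array([-0.   , -0.001,  0.001, -0.   , -0.001,  0.   ,  0.001]), 'joint_efforts': array([-1.0000e-03, -5.4868e+01,  1.5470e+00, -1.9812e+01,  9.0000e-03,
        9.0000e-03,  0.0000e+00]), 'eef_pos': array([ 0.21 , -0.693,  0.247]), 'tool_rot': array([-3.139,  0.   ,  0.294]), 'ft_force': array([ 0.803, -0.647, -0.266]), 'ft_torque': array([-0.029,  0.024,  0.049]), 'grip_force': np.float64(0.0), 'gripper_width': np.float64(0.999)} 0.017
scene [0.013 0.68  0.609]
top [0.39  0.225 0.947]
```

View pics/scene0.png

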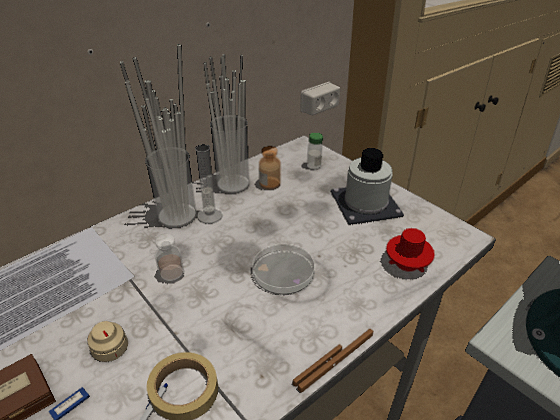

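View pics/top0.png

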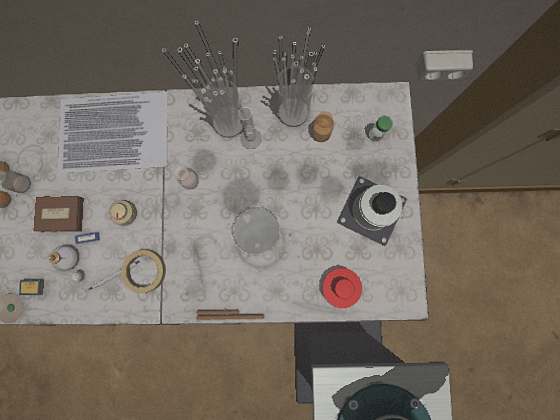

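The scene view shows the canister with its black knob at about (371,160), the red look-alike at (411,243), and the glass dish at (282,268). It also shows the clear bottle at (170,265), the cylinder at (207,190) and the amber bottle at (270,168). In the top view the knob is at (383,203), the red lid at (342,288) and the dish at (257,231).

Candidates for the lid are the black knob on the canister at top (383,203) and the red lid at (342,288). The candle-like tin at (122,211) is too small and too far away. I choose the black knob. Candidates for the dish are the clear disc at (257,231) and the tape ring at (143,271). I choose the glass disc.

Run:
```python
from h import *
T=camera("top");S=camera("scene")
def blob(c,x0,y0,x1,y1,thr):
    g=c["img"][y0:y1,x0:x1].max(2); m=(g<thr).astype(np.uint8)
    n,l,st,ce=cv2.connectedComponentsWithStats(m); i=1+np.argmax(st[1:,4]); 
    return ce[i]+[x0,y0],st[i]+[x0,y0,0,0,0]
k,st=blob(T,362,185,404,220,45); print("knob top",k,st)
k2,st2=blob(S,355,145,390,172,40); print("knob scene",k2,st2)
print("top@z.122",onz(T,*k,.122))
o1,d1=ray(T,*k);o2,d2=ray(S,*k2)
A=np.c_[d1,-d2];ab=np.linalg.lstsq(A,o2-o1,rcond=None)[0];print("tri",o1+d1*ab[0],o2+d2*ab[1])
print("dish top",onz(T,257,231,.01),onz(T,233,231,.02),onz(T,281,231,.02));print("dish scene",onz(S,283,269,.011))
for n,u,v in(("red",342,288),("amber",322,126),("clear",187,177),("cyl",250,137),("green",380,128)): print(n,onz(T,u,v,.04))
print("plate",[np.round(onz(T,*p,.008),3) for p in((360,178),(340,219),(383,244))])
big=cv2.resize(T["img"][165:305,215:425],None,fx=3.8,fy=3.8,interpolation=cv2.INTER_CUBIC)
cv2.imwrite("pics/crop1.png",cv2.cvtColor(big,cv2.COLOR_RGB2BGR))
```

```text
knob top [379.73195876 202.75257732] [372 192  23  22  97]
knob scene [371.09619687 159.57270694] [361 148  22  24 447]
top@z.122 [0.51585467 0.01110011 0.122     ]
tri [0.51601258 0.01083119 0.12096378] [0.51120609 0.00710181 0.12119918]
dish top [0.47142431 0.28251996 0.01      ] [0.47193389 0.339802   0.02      ] [0.46916707 0.22428878 0.02      ]
dish scene [0.47067509 0.28638483 0.011     ]
red [0.33326445 0.08810393 0.04      ]
amber [0.72163474 0.11744928 0.04      ]
clear [0.60374248 0.44825518 0.04      ]
cyl [0.69930196 0.29396658 0.04      ]
green [ 0.71228465 -0.02313931  0.04      ]
plate [array([0.596, 0.026, 0.008]), array([0.496, 0.08 , 0.008]), array([ 0.433, -0.02 ,  0.008])]
```

View pics/crop1.png

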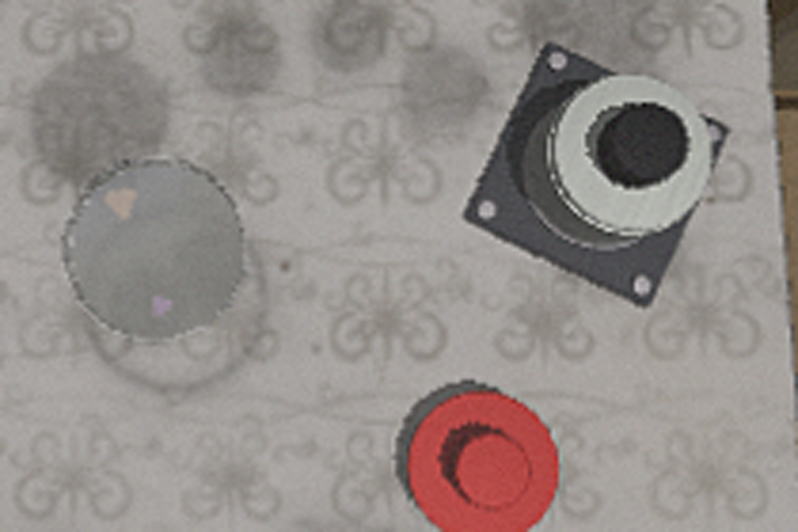

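The crop confirms a black ribbed knob on the aluminium flange, canister and plate, centred near crop (645,145). The red lid is at (480,465) and the dish centre is at (153,248). I'll refine the numbers and work out the approach in tool axes.

```bash
cat >> h.py <<'E'
from scipy.spatial.transform import Rotation as Ro
def shift(X):
    s=get_state(); R=Ro.from_euler("xyz",s["tool_rot"]).as_matrix()
    return np.round(R.T@(np.array(X)-s["eef_pos"])*100,2)
E
python3 - <<'E'
from h import *
c=camera("top"); P=lambda u,v:(215+u/3.8,165+v/3.8)
print("knob",onz(c,*P(645,145),.134),"flange",onz(c,*P(634,154),.097))
pl=[onz(c,*P(*p),.008) for p in((548,42),(465,215),(645,305),(728,128))]
print("plate centre",np.mean(pl,0),[np.linalg.norm(pl[i]-pl[i-1]) for i in range(4)])
print("flange diam",np.linalg.norm(onz(c,*P(551,154),.097)-onz(c,*P(717,154),.097)))
print("dish",onz(c,*P(153,248),.02))
print(shift([.513,.009,.247]), shift([.35,-.36,.247]))
E
```

```text
knob [0.51288021 0.00372437 0.134     ] flange [5.13349333e-01 3.67526981e-04 9.70000000e-02]
plate centre [0.51554004 0.00150055 0.008     ] [np.float64(0.12713966273235994), np.float64(0.12628609725025813), np.float64(0.12605603202992433), np.float64(0.12729534881818336)]
flange diam 0.09619576736933799
dish [0.47243112 0.28605891 0.02      ]
[ 49.36 -58.47   0.13] [ 23.08 -27.87   0.1 ]
```

Knob, flange and plate agree on about (0.514, 0.002), and the sizes match. Moving.

```bash
python3 -m crank '[[3,-3.6,0,0,0,-0.08,-1],[6,-7.2,0,0,0,-0.16,-1],[9,-10.8,0,0,0,-0.24,-1],[12,-14.4,0,0,0,-0.32,-1],[15,-18,0,0,0,-0.4,-1],[18,-21.6,0,0,0,-0.48,-1],[21,-25.2,0,0,0,-0.56,-1],[24,-28.8,0,0,0,-0.64,-1]]' 40
python3 - <<'E'
from h import *
print(shift([.514,.002,.247]),np.round(get_state()["tool_rot"],3),np.round(get_state()["joint_positions"],2))
E
```

```text
t: 1.05
eef_pos: [0.3567, -0.3471, 0.2485]
tool_rot: [3.141, 0.0, 0.937]
ft_force: [0.7, 0.1, 0.0]
gripper_width: 1.004
grip_force: 0.0
[37.44 -8.01  0.14] [3.141 0.    0.937] [ 0.82  0.31 -0.18  2.11  0.08  0.73 -0.04]
```

```bash
python3 -m crank '[[4.7,-1,0,0,0,-0.08,-1],[9.4,-2,0,0,0,-0.16,-1],[14,-3,0,0,0,-0.24,-1],[18.8,-4,0,0,0,-0.32,-1],[23.4,-5,0,0,0,-0.4,-1],[28,-6,0,0,0,-0.48,-1],[32.8,-7,0,0,0,-0.56,-1],[37.4,-8,0,0,0,-0.64,-1]]'
python3 - <<'E'
from h import *
c=camera("wrist"); cv2.imwrite("pics/w1.png",cv2.cvtColor(c["img"],cv2.COLOR_RGB2BGR))
s=get_state();print(s["eef_pos"],s["tool_rot"],np.round(s["joint_positions"],2),-np.array(c["R"]).T@np.array(c["t"]))
for z in(.097,.134):print(proj(c,[.514,.002,z]))
E
```

```text
t: 1.85
eef_pos: [0.5151, 0.0013, 0.2486]
tool_rot: [3.141, 0.0, 1.577]
ft_force: [0.6, -0.7, -0.4]
gripper_width: 0.992
grip_force: 0.0
[0.51927398 0.01115934 0.24964966] [ 3.13385489 -0.00790398  1.58989829] [ 0.24  0.36 -0.45  2.06  0.21  0.76 -0.31] [0.51531703 0.07543801 0.37394022]
(np.float64(273.75332302031427), np.float64(198.57637111257367))
(np.float64(273.4900242364091), np.float64(209.55500973333673))
```

View pics/w1.png

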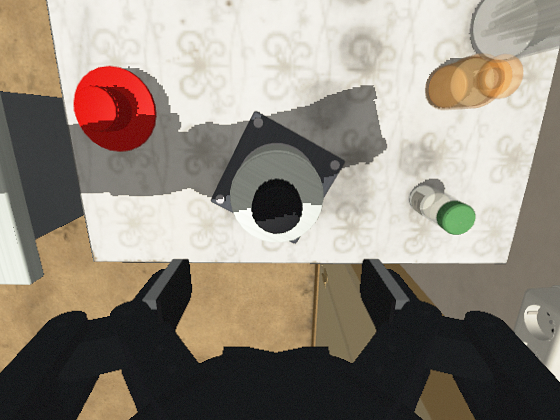

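The wrist view shows the knob at (277,205) and the flange around (276,197), between the fingers' lanes. The arm was still moving, so I'll settle it and measure once more.

```bash
python3 -m crank '[[0,0,0,0,0,0,-1],[0,0,0,0,0,0,-1],[0,0,0,0,0,0,-1]]'
python3 - <<'E'
from h import *
c=camera("wrist"); I=c["img"]
m=(I.max(2)<60).astype(np.uint8); m[300:]=0
m=cv2.morphologyEx(m,cv2.MORPH_OPEN,np.ones((5,5)))
cs,_=cv2.findContours(m,cv2.RETR_EXTERNAL,cv2.CHAIN_APPROX_NONE)
for q in cs:
    (u,v),r=cv2.minEnclosingCircle(q)
    if cv2.contourArea(q)>300: print((u,v),r,cv2.contourArea(q),onz(c,u,v,.134),onz(c,u,v,.125))
g=cv2.cvtColor(I,cv2.COLOR_RGB2GRAY)[120:260,200:350]
h=cv2.HoughCircles(g,cv2.HOUGH_GRADIENT,1.2,10,param1=120,param2=20,minRadius=20,maxRadius=60)
print(None if h is None else [np.round((x[0]+200,x[1]+120,x[2]),1).tolist() for x in h[0][:6]])
if h is not None:
  for x in h[0][:6]: print(onz(c,x[0]+200,x[1]+120,.134),onz(c,x[0]+200,x[1]+120,.097))
s=get_state();print(s["eef_pos"],s["tool_rot"])
E
```

```text
t: 2.2
eef_pos: [0.5136, -0.0023, 0.248]
tool_rot: [-3.14, 0.001, 1.571]
ft_force: [0.2, 0.7, 0.0]
gripper_width: 0.999
grip_force: 0.0
(377.0, 280.21795654296875) 24.03684425354004 791.5 [ 0.60898273 -0.07056299  0.134     ] [ 0.61253562 -0.07592049  0.125     ]
(174.0, 279.8717956542969) 24.30829429626465 795.0 [ 0.41901523 -0.07064383  0.134     ] [ 0.41542352 -0.07600438  0.125     ]
(278.5641174316406, 201.974365234375) 27.067174911499023 2060.5 [0.51662739 0.00519138 0.134     ] [0.51670683 0.00268297 0.125     ]
(277.0, 171.5) 63.08932113647461 2433.5 [0.51522702 0.031424   0.134     ] [0.51525379 0.02990218 0.125     ]
[[277.3999938964844, 191.39999389648438, 45.900001525878906], [277.3999938964844, 178.1999969482422, 39.29999923706055], [290.6000061035156, 192.60000610351562, 59.20000076293945], [279.79998779296875, 202.1999969482422, 27.299999237060547], [266.6000061035156, 196.1999969482422, 59.20000076293945], [285.79998779296875, 162.60000610351562, 52.599998474121094]]
[0.51560575 0.01447604 0.134     ] [0.51577438 0.00559925 0.097     ]
[0.51557434 0.02579274 0.134     ] [0.51573811 0.0186657  0.097     ]
[0.52679062 0.01344969 0.134     ] [0.52868862 0.0044142  0.097     ]
[0.51768552 0.00499269 0.134     ] [ 0.51817571 -0.0053504   0.097     ]
[0.50643336 0.0102721  0.134     ] [0.50518378 0.0007453  0.097     ]
[0.52244477 0.03880212 0.134     ] [0.52367083 0.03368655 0.097     ]
[ 0.5136505  -0.00243678  0.24805572] [-3.14056333e+00  1.05148923e-03  1.57064142e+00]
```

```bash
python3 -m crank '[[0.6,0.2,2,0,0,0,-1],[0.6,0.2,5,0,0,0,-1],[0.6,0.2,8,0,0,0,-1],[0.6,0.2,10,0,0,0,-1],[0.6,0.2,12,0,0,0,-1],[0.6,0.2,12.9,0,0,0,-1],[0.6,0.2,12.9,0,0,0,-1],[0.6,0.2,12.9,0,0,0,-1]]' 30
python3 - <<'E'
from h import *
c=camera("scene"); cv2.imwrite("pics/s2.png",cv2.cvtColor(cv2.resize(c["img"][90:240,300:480],None,fx=3.3,fy=3.3),cv2.COLOR_RGB2BGR))
E
```

```text
t: 3.05
eef_pos: [0.5167, 0.005, 0.1198]
tool_rot: [3.141, 0.0, 1.573]
ft_force: [0.5, -0.4, -0.3]
gripper_width: 1.001
grip_force: 0.0
```

View pics/s2.png

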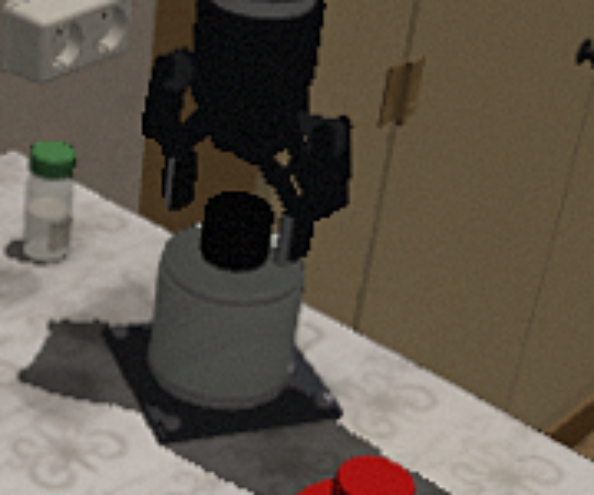

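The crop shows the knob at (237,230) between the two pads at (175,185) and (288,238), well straddled. Closing gently.

```bash
python3 -m crank '[[0,0,0,0,0,0,0],[0,0,0,0,0,0,0.3],[0,0,0,0,0,0,1],[0,0,0,0,0,0,1],[0,0,0,0,0,0,1],[0,0,0,0,0,0,1]]' 30; python3 -m crank '[[0,0,0,0,0,0,1],[0,0,0,0,0,0,1]]' 60; python3 -c "
from h import *
s=get_state();print(s['ft_force'],s['ft_torque'],s['joint_positions'])"
```

```text
t: 3.7
eef_pos: [0.5163, 0.0055, 0.12]
tool_rot: [3.141, 0.0, 1.574]
ft_force: [-1.1, -0.3, 4.8]
gripper_width: 0.502
grip_force: 31.8
t: 3.9
eef_pos: [0.5164, 0.0055, 0.1201]
tool_rot: [3.141, 0.001, 1.574]
ft_force: [-1.9, -0.9, 5.1]
gripper_width: 0.504
grip_force: 59.8
[-1.94623311 -0.88003703  5.1211479 ] [-0.09434485  0.37277935 -0.01273201] [ 0.14376621  0.54867244 -0.3251512   2.1586987   0.36645443  0.48549216
 -0.46053847]
```

```bash
cat > p.py <<'E'
from h import *
s=get_state();print("F",np.round(s['ft_force'],1),"Tz",np.round(s['ft_torque'],3),"yaw",round(float(s['tool_rot'][2]),3),"pos",np.round(s["eef_pos"],4),"q7",round(float(s["joint_positions"][6]),2))
E
python3 -m crank '[[0,0,0,0,0,0.05,1],[0,0,0,0,0,0.1,1]]' >/dev/null; python3 p.py; python3 -m crank '[[0,0,0,0,0,0.05,1],[0,0,0,0,0,0.1,1]]' >/dev/null; python3 p.py; python3 -m crank '[[0,0,0,0,0,0.05,1],[0,0,0,0,0,0.1,1]]' >/dev/null; python3 p.py
```

```text
F [-0.8 -0.3  6.4] Tz [-0.119  0.063  0.231] yaw 1.473 pos [0.5168 0.0055 0.1202] q7 -0.53
F [-0.  -0.8  4.6] Tz [-0.185 -0.008  0.211] yaw 1.373 pos [0.5172 0.0055 0.1201] q7 -0.6
F [-0.4 -1.   4.9] Tz [-0.205 -0.074  0.243] yaw 1.273 pos [0.5176 0.0054 0.1202] q7 -0.67
```

```bash
python3 -m crank '[[0,0,0,0,0,0.05,1],[0,0,0,0,0,0.1,1]]' >/dev/null; python3 p.py; python3 -m crank '[[0,0,0,0,0,0.05,1],[0,0,0,0,0,0.1,1]]' >/dev/null; python3 p.py
```

```text
F [ 0.1 -0.7  7.9] Tz [-0.34   0.081  0.138] yaw 1.173 pos [0.5179 0.0052 0.1206] q7 -0.75
F [-0.3 -1.8 11.5] Tz [-0.429  0.118  0.097] yaw 1.072 pos [0.5183 0.005  0.121 ] q7 -0.81
```

```bash
python3 -m crank '[[0,0,0,0,0,0.04,1],[0,0,0,0,0,0.08,1]]' >/dev/null; python3 p.py
```

```text
F [-0.8 -2.7 10.3] Tz [-0.483  0.095  0.072] yaw 0.992 pos [0.5186 0.0048 0.1211] q7 -0.87
```

```bash
python3 -m crank '[[0,0,-0.1,0,0,0,1],[0,0,-0.1,0,0,0,1]]' >/dev/null; python3 p.py;  python3 -m crank '[[0,0,-0.1,0,0,0,1],[0,0,-0.1,0,0,0,1]]' >/dev/null; python3 p.py
```

```text
F [-0.3 -1.7  9.5] Tz [-0.446 -0.017 -0.051] yaw 0.993 pos [0.5186 0.0048 0.122 ] q7 -0.87
F [ 2.4 -3.1  3.4] Tz [-0.606 -0.672  0.004] yaw 0.993 pos [0.5185 0.0049 0.1221] q7 -0.87
```

```bash
python3 -m crank '[[0,0,-0.1,0,0,0,1],[0,0,-0.1,0,0,0,1]]' >/dev/null; python3 p.py;  python3 -m crank '[[0,0,-0.05,0,0,0,1],[0,0,-0.05,0,0,0,1]]' >/dev/null; python3 p.py
```

```text
F [ 5.4 -3.5 -2.8] Tz [-0.717 -1.175 -0.03 ] yaw 0.993 pos [0.5184 0.0048 0.1223] q7 -0.87
F [ 5.9 -2.3 -7.5] Tz [-0.835 -1.379  0.02 ] yaw 0.993 pos [0.5184 0.0048 0.1224] q7 -0.87
```

```bash
python3 -m crank '[[0,0,0.1,0,0,0,1],[0,0,0.1,0,0,0.03,1],[0,0,0.1,0,0,0.06,1]]' >/dev/null; python3 p.py;  python3 -m crank '[[0,0,0,0,0,0.03,1],[0,0,0,0,0,0.06,1]]' >/dev/null; python3 p.py
```

```text
F [ 5.  -4.6 -1. ] Tz [-0.94  -1.178  0.169] yaw 0.932 pos [0.5187 0.0046 0.1221] q7 -0.91
F [ 5.2 -3.8 -1.1] Tz [-1.107 -1.291  0.145] yaw 0.872 pos [0.5188 0.0044 0.1221] q7 -0.95
```

```bash
python3 -m crank '[[0,0,-0.1,0,0,0,1],[0,0,-0.1,0,0,0,1]]' >/dev/null; python3 p.py
```

```text
F [ 7.4 -3.8 -6.3] Tz [-1.02  -1.601  0.016] yaw 0.873 pos [0.5187 0.0044 0.1226] q7 -0.95
```

```bash
python3 -m crank '[[0,0,0.15,0,0,0,1],[0,0,0.25,0,0,0,1],[0,0,0.25,0,0,0,1]]' >/dev/null; python3 p.py;  python3 -m crank '[[0,0,0,0,0,0.03,1],[0,0,0,0,0,0.05,1]]' >/dev/null; python3 p.py;python3 -c "
from h import *
print(get_state()['tool_rot'])"
```

```text
F [ 3.2 -3.7 10.2] Tz [-0.963 -0.592 -0.014] yaw 0.873 pos [0.519  0.0046 0.1218] q7 -0.95
F [ 2.3 -4.5  9.9] Tz [-1.096 -0.728  0.18 ] yaw 0.823 pos [0.5191 0.0044 0.1219] q7 -0.99
[ 3.13685729e+00 -2.82085904e-03  8.22598745e-01]
```

```bash
python3 -m crank '[[0,0,0,0,0,0.03,1],[0,0,0,0,0,0.05,1]]' >/dev/null; python3 p.py;  python3 -m crank '[[0,0,0,0,0,0.03,1],[0,0,0,0,0,0.05,1]]' >/dev/null; python3 p.py
```

```text
F [ 3.1 -4.4 10.8] Tz [-1.168 -0.662  0.175] yaw 0.773 pos [0.5192 0.0042 0.122 ] q7 -1.02
F [ 3.6 -4.9 11.1] Tz [-1.272 -0.72   0.199] yaw 0.722 pos [0.5193 0.0041 0.122 ] q7 -1.06
```

Run:
```python
from h import *
c=camera("wrist"); I=c["img"]; d=camera("scene")["img"]
a=cv2.resize(I[150:420,100:460],None,fx=1.1,fy=1.1); b=cv2.resize(d[110:220,320:430],(297,297),interpolation=cv2.INTER_CUBIC)
a=np.clip(a.astype(float)*1.6,0,255).astype(np.uint8); b=np.clip(b.astype(float)*1.6,0,255).astype(np.uint8)
cv2.imwrite("pics/w3.png",cv2.cvtColor(np.hstack([a,b]),cv2.COLOR_RGB2BGR)); print(get_state()["gripper_width"],get_state()["grip_force"])
```

```text
0.5012483422319362 64.2639434337616
```

View pics/w3.png

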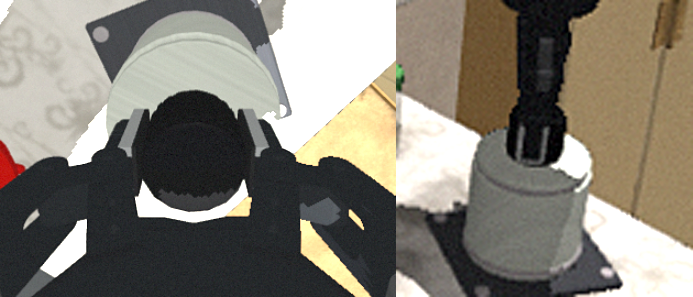

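The picture shows the knob at (195,150) squarely between the pads at (130,145) and (262,145), so the grasp is good. The flange has brushed streaks that turn with the lid, so I can use them to check whether the lid follows. I'll turn back with a lighter press and map the drag.

```bash
cat > st.py <<'E'
from h import *
import sys
c=camera("wrist"); g=cv2.cvtColor(c["img"],cv2.COLOR_RGB2GRAY).astype(np.float32)
np.save(sys.argv[1],c["img"])
p=g[192:228,235:320]; p=p-cv2.GaussianBlur(p,(0,0),5)
gx=cv2.Sobel(p,5,1,0);gy=cv2.Sobel(p,5,0,1)
print("streak ang",round(float(np.degrees(.5*np.arctan2(2*(gx*gy).sum(),(gx**2-gy**2).sum()))),1),"coh",round(float(np.hypot(2*(gx*gy).sum(),(gx**2-gy**2).sum())/(gx**2+gy**2).sum()),2))
E
python3 st.py a.npy; python3 -m crank '[[0,0,-0.1,0,0,0,1],[0,0,-0.1,0,0,0,1]]' >/dev/null; python3 p.py;  for i in 1; do python3 -m crank '[[0,0,0,0,0,-0.05,1],[0,0,0,0,0,-0.1,1]]' >/dev/null; python3 p.py; done; python3 -m crank '[[0,0,0,0,0,-0.05,1],[0,0,0,0,0,-0.1,1]]' >/dev/null; python3 p.py; python3 st.py b.npy
```

```text
streak ang -76.0 coh 0.51
F [ 5.1 -5.7  2.2] Tz [-1.276 -1.202  0.071] yaw 0.723 pos [0.5192 0.004  0.1221] q7 -1.05
F [ 4.6 -3.6  2.5] Tz [-0.949 -1.081 -0.066] yaw 0.824 pos [0.5192 0.0044 0.1221] q7 -0.99
F [ 3.2 -3.7  2.7] Tz [-0.801 -0.957 -0.092] yaw 0.924 pos [0.5189 0.0047 0.1221] q7 -0.92
streak ang -74.9 coh 0.5
```

```bash
python3 -m crank '[[0,0,0,0,0,-0.05,1],[0,0,0,0,0,-0.1,1]]' >/dev/null; python3 p.py; python3 -m crank '[[0,0,0,0,0,-0.05,1],[0,0,0,0,0,-0.1,1]]' >/dev/null; python3 p.py; python3 st.py b.npy
```

```text
F [ 3.4 -2.9  3.1] Tz [-0.717 -0.839 -0.096] yaw 1.024 pos [0.5185 0.005  0.1221] q7 -0.85
F [ 4.6 -1.8 -2.3] Tz [-0.547 -1.015 -0.835] yaw 1.121 pos [0.5181 0.0051 0.1219] q7 -0.78
streak ang -73.0 coh 0.55
```

```bash
python3 -m crank '[[0,0,0,0,0,0.05,1],[0,0,0,0,0,0.1,1],[0,0,0,0,0,0.15,1],[0,0,0,0,0,0.2,1],[0,0,0,0,0,0.25,1],[0,0,0,0,0,0.3,1]]' >/dev/null; python3 p.py; python3 -m crank '[[0,0,0,0,0,0.05,1],[0,0,0,0,0,0.1,1]]' >/dev/null; python3 p.py;  python3 -m crank '[[0,0,0,0,0,0.03,1],[0,0,0,0,0,0.05,1]]' >/dev/null; python3 p.py
```

```text
F [ 4.6 -4.4  2.2] Tz [-1.242 -1.183  0.171] yaw 0.822 pos [0.5189 0.0043 0.1221] q7 -0.99
F [ 5.7 -5.3  2.8] Tz [-1.355 -1.362  0.195] yaw 0.721 pos [0.5193 0.004  0.1221] q7 -1.06
F [ 5.8 -5.7  2.3] Tz [-1.413 -1.291  0.27 ] yaw 0.672 pos [0.5194 0.0038 0.1221] q7 -1.09
```

The tool centre is circling the lid axis at about 4 mm radius, offset along tool x. That puts the axis at (0.5157, 0.0015), which matches the plate centre. The walls felt are at yaw about 1.06 and 0.67, so the middle is near 0.865. I'll turn there, open, re-centre and regrip.

```bash
python3 -m crank '[[0,0,0,0,0,-0.05,1],[0,0,0,0,0,-0.1,1],[0,0,0,0,0,-0.15,1],[0,0,0,0,0,-0.19,1],[0,0,0,0,0,-0.19,1]]' >/dev/null; python3 p.py; python3 -m crank '[[0,0,0,0,0,0,0.3],[0,0,0,0,0,0,-0.3],[0,0,0,0,0,0,-0.3],[0,0,0,0,0,0,-0.3],[0,0,0,0,0,0,-0.3]]'; python3 p.py; python3 -c "
from h import *
print(shift([.5157,.0015,.1215]))"
```

```text
F [ 4.2 -4.   2.7] Tz [-0.987 -1.189  0.013] yaw 0.863 pos [0.519  0.0045 0.1221] q7 -0.96
t: 10.75
eef_pos: [0.5152, 0.006, 0.1209]
tool_rot: [-3.14, 0.001, 0.865]
ft_force: [0.6, 0.8, -0.1]
gripper_width: 0.65
grip_force: 0.0
F [ 0.6  0.8 -0.1] Tz [0.038 0.009 0.032] yaw 0.865 pos [0.5152 0.006  0.1209] q7 -0.96
[-0.32  0.33 -0.06]
```

```bash
python3 -m crank '[[-0.3,0.2,0,0,0,0,-0.3],[-0.3,0.3,0,0,0,0,-0.3],[-0.3,0.3,0,0,0,0,-0.3]]' >/dev/null; python3 p.py; python3 -m crank '[[0,0,0,0,0,0,0.2],[0,0,0,0,0,0,1],[0,0,0,0,0,0,1],[0,0,0,0,0,0,1],[0,0,0,0,0,0,1]]' 60; python3 p.py; python3 -m crank '[[0,0,-0.1,0,0,0,1],[0,0,-0.2,0,0,0,1],[0,0,-0.2,0,0,0,1]]' >/dev/null; python3 p.py
```

```text
F [ 0.1 -0.2  0.8] Tz [-0.003 -0.011 -0.029] yaw 0.863 pos [0.5168 0.0009 0.1213] q7 -0.95
t: 11.55
eef_pos: [0.5167, 0.0013, 0.1216]
tool_rot: [3.141, 0.0, 0.864]
ft_force: [-2.0, -0.5, 5.7]
gripper_width: 0.501
grip_force: 60.3
F [-2.  -0.5  5.7] Tz [-0.053  0.305 -0.029] yaw 0.864 pos [0.5167 0.0013 0.1216] q7 -0.95
F [ 0.3  0.6 -4.1] Tz [-0.072 -0.168 -0.02 ] yaw 0.864 pos [0.5166 0.0012 0.1229] q7 -0.95
```

```bash
python3 -m crank '[[0,0,-0.1,0,0,0,1],[0,0,-0.2,0,0,0,1],[0,0,-0.2,0,0,0,1]]' >/dev/null; python3 p.py
```

```text
F [ 0.3  0.  -3.8] Tz [-0.075 -0.093 -0.046] yaw 0.864 pos [0.5166 0.0012 0.1253] q7 -0.95
```

The lid is free: the force stays at its weight while it rises. Lifting straight up.

```bash
python3 -m crank '[[0,0,-0.3,0,0,0,1],[0,0,-0.6,0,0,0,1],[0,0,-0.9,0,0,0,1],[0,0,-1.2,0,0,0,1]]' 70 >/dev/null; python3 p.py;  python3 -m crank '[[0,0,-0.6,0,0,0,1],[0,0,-1.2,0,0,0,1],[0,0,-1.8,0,0,0,1],[0,0,-2.4,0,0,0,1],[0,0,-3,0,0,0,1],[0,0,-3.6,0,0,0,1]]' >/dev/null; python3 p.py; python3 -m crank '[[0,0,-2,0,0,0,1],[0,0,-4,0,0,0,1],[0,0,-6,0,0,0,1],[0,0,-7,0,0,0,1],[0,0,-7,0,0,0,1],[0,0,-7,0,0,0,1]]' >/dev/null; python3 p.py
python3 - <<'E'
from h import *
c=camera("scene"); cv2.imwrite("pics/s4.png",cv2.cvtColor(c["img"],cv2.COLOR_RGB2BGR))
t=camera("top")["img"]; np.save("top4.npy",t)
print(shift([.4715,.2862,get_state()["eef_pos"][2]]))
E
```

```text
F [ 0.3 -0.9 -4.8] Tz [-0.075 -0.05  -0.023] yaw 0.864 pos [0.5166 0.0012 0.1376] q7 -0.94
F [-0.   1.5 -3.6] Tz [-0.02  -0.04   0.049] yaw 0.864 pos [0.5166 0.0012 0.1738] q7 -0.93
F [-0.5  0.1 -3.5] Tz [ 0.004  0.048 -0.091] yaw 0.864 pos [0.5162 0.0012 0.2428] q7 -0.89
[ 1.880e+01 -2.188e+01  1.000e-02]
```

View pics/s4.png

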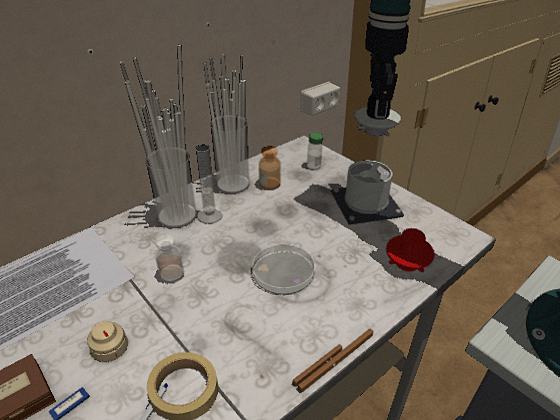

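The scene view shows the lid held above the open canister at (378,120), with the dish undisturbed at (283,269) and the bystanders where they were. Carrying it to the dish.

```bash
python3 -m crank '[[1.5,-1.7,0,0,0,0,1],[4,-4.7,0,0,0,0,1],[7,-8.2,0,0,0,0,1],[10,-11.7,0,0,0,0,1],[13,-15.2,0,0,0,0,1],[16,-18.7,0,0,0,0,1],[18,-21,0,0,0,0,1],[18.8,-21.9,0,0,0,0,1]]' >/dev/null; python3 -m crank '[[0,0,2,0,0,0,1],[0,0,4,0,0,0,1],[0,0,6,0,0,0,1],[0,0,8,0,0,0,1],[0,0,10,0,0,0,1],[0,0,11,0,0,0,1],[0,0,11,0,0,0,1],[0,0,11,0,0,0,1]]' >/dev/null; python3 p.py
python3 - <<'E'
from h import *
for n in("scene","top"):
    c=camera(n); u,v=map(int,proj(c,[.4717,.286,.04])); I=c["img"][v-55:v+55,u-65:u+65]
    cv2.imwrite(f"pics/{n}5.png",cv2.cvtColor(I,cv2.COLOR_RGB2BGR)); print(n,u,v)
a=[cv2.imread(f"pics/{n}5.png") for n in("scene","top")]
cv2.imwrite("pics/c5.png",cv2.resize(np.hstack(a),None,fx=3,fy=3,interpolation=cv2.INTER_CUBIC))
print(shift([.4717,.286,.061]))
E
```

```text
F [-0.3 -0.1 -4.7] Tz [ 0.024 -0.044 -0.017] yaw 0.863 pos [0.4726 0.2862 0.1334] q7 -1.53
scene 282 257
top 254 229
[-0.16 -0.06  7.32]
```

View pics/c5.png

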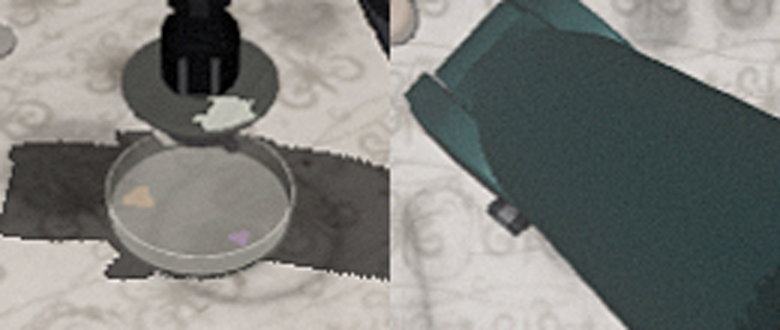

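The left crop shows the lid upright at (200,90), directly above the dish at (200,200) and aligned sideways. Lowering.

```bash
python3 -m crank '[[0,0,1.2,0,0,0,1],[0,0,2.4,0,0,0,1],[0,0,3.6,0,0,0,1],[0,0,4.8,0,0,0,1],[0,0,5.8,0,0,0,1],[0,0,6.4,0,0,0,1],[0,0,6.7,0,0,0,1],[0,0,6.7,0,0,0,1]]' >/dev/null; python3 p.py; python3 -m crank '[[0,0,0.1,0,0,0,1],[0,0,0.2,0,0,0,1],[0,0,0.2,0,0,0,1]]' >/dev/null; python3 p.py; python3 -m crank '[[0,0,0.1,0,0,0,1],[0,0,0.2,0,0,0,1],[0,0,0.2,0,0,0,1]]' >/dev/null; python3 p.py
```

```text
F [ 0.7  0.1 -3.7] Tz [0.003 0.032 0.016] yaw 0.864 pos [0.4722 0.2864 0.0658] q7 -1.56
F [-0.3 -0.3 -2.8] Tz [0.022 0.002 0.038] yaw 0.864 pos [0.4725 0.2865 0.0645] q7 -1.56
F [ 0.2  0.8 -4.4] Tz [-0.007 -0.029  0.013] yaw 0.864 pos [0.4723 0.2864 0.0622] q7 -1.56
```

```bash
python3 -m crank '[[0,0,0.1,0,0,0,1],[0,0,0.15,0,0,0,1],[0,0,0.15,0,0,0,1]]' >/dev/null; python3 p.py; python3 -m crank '[[0,0,0.05,0,0,0,1],[0,0,0.1,0,0,0,1],[0,0,0.1,0,0,0,1]]' >/dev/null; python3 p.py
```

```text
F [ 0.   0.1 -4.1] Tz [ 0.048 -0.017 -0.015] yaw 0.864 pos [0.4722 0.2864 0.0607] q7 -1.57
F [ 0.4 -0.5 -1.6] Tz [-0.062  0.042 -0.04 ] yaw 0.864 pos [0.4723 0.2865 0.0599] q7 -1.57
```

```bash
python3 -m crank '[[0,0,0.05,0,0,0,1],[0,0,0.05,0,0,0,1]]' 25 >/dev/null; python3 p.py; python3 -m crank '[[0,0,0,0,0,0,0.1],[0,0,0,0,0,0,0],[0,0,0,0,0,0,-0.3],[0,0,0,0,0,0,-0.7],[0,0,0,0,0,0,-0.7],[0,0,0,0,0,0,-0.7]]'; python3 -m crank '[[0,0,-1,0,0,0,-0.7],[0,0,-2.5,0,0,0,-0.7],[0,0,-5,0,0,0,-0.7],[0,0,-8,0,0,0,-0.7],[0,0,-12,0,0,0,-0.7],[0,0,-15,0,0,0,-0.7],[0,0,-15,0,0,0,-0.7],[0,0,-15,0,0,0,-0.7]]'
python3 - <<'E'
from h import *
I=[camera(n)["img"] for n in("scene","wrist")]
cv2.imwrite("pics/f6.png",cv2.cvtColor(cv2.resize(np.hstack([I[0][120:420,140:500],I[1][0:300,100:460]]),(800,333)),cv2.COLOR_RGB2BGR))
E
```

```text
F [-1.1 -0.8  4.5] Tz [-0.166  0.257 -0.02 ] yaw 0.864 pos [0.4723 0.2865 0.0599] q7 -1.57
t: 18.35
eef_pos: [0.4724, 0.2866, 0.0592]
tool_rot: [-3.142, -0.0, 0.864]
ft_force: [-0.0, 0.3, -0.7]
gripper_width: 0.85
grip_force: 0.0
t: 19.15
eef_pos: [0.4726, 0.2865, 0.2105]
tool_rot: [3.141, -0.002, 0.864]
ft_force: [-0.6, -0.4, -0.8]
gripper_width: 0.854
grip_force: 0.0
```

View pics/f6.png

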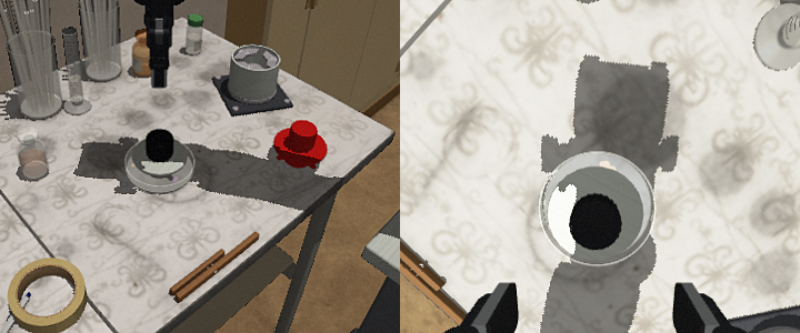

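The final picture shows the lid standing upright in the dish, with the knob at (160,145) on the left and (597,222) on the right, centred inside the rim. The canister is open at (255,65), the glassware is in place, and the gripper is clear of everything. Handing in.

```bash
python3 -c "
from bench import job
print(job.hand_in())"
```

```text
the job is handed in; nothing more can be done
None
```

The lid is out of the canister and standing upright in the glass dish, and the job is handed in at about 19 s; while feeling for the slot I turned once against its edge at about 0.8 N m before backing off, and the last picture shows the glassware where it was.

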